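# Gather the nuts in the pick corner of the tote and hold it

## Robot

A 6-joint arm with a two-finger parallel gripper is mounted at the origin on a cart in front of the work surface, level with it; the furniture and walls round the work are solid. World frame = base frame: x ahead of the robot, y to its left, z up, the work surface at z = 0. Lengths are in mm, angles in rad, forces in N, time in s.
With the tool pointing down it reaches from about 275 to 850 mm from the base axis. Payload 5.2 kg.
Tool frame: the origin (TCP) lies midway between the tips of the shut fingers; the grasp point (between the pads) lies 19 mm behind it; z points along the fingers, y is the line along which they close (so a half turn about z gives the same grasp; the last joint's range is limited). The gripper opens to 85 mm and grips with 20 to 120 N. Pads are 22 mm wide; open, the fingers measure 114 mm over their backs; the gripper's body (76 mm by 85 mm) begins 54 mm behind the grasp point. The pads swing forward as they close: fully open they stand 13 mm farther back than shut.
Start: joints at [-1.402, 0.259, 1.535, -0, 1.348, -0.203], TCP at [199.832, -512.418, 231.31] pointing down, gripper open.
Joint ranges: [-3.14, 3.14], [-0.91, 2.08], [0.19, 2.58], [-1.22, 4.36], [0.22, 2.71], [-3.12, 3.12]. Speed limits (rad/s): [2.57, 2.57, 3.14, 3.14, 3.14, 3.14].

## Interface

Orientations are given as a rotation vector (axis times angle).
In Python, from station import readout, optics, ctrl gives the robot as it stands.
- The arm moves only by the tool move_arm, never from a script. Its argument "motion" is one flat list of numbers, 5 for each row, row after row: the finger opening in m, from 0 to 0.0854, then the shift along the tool's x, y, z in m, then the turn about the tool's z in rad. A call has 1 to 8 rows; each row is the pose to reach, as a shift and turn from the pose commanded when the call began, along the tool's axes at that moment; what a row does not reach only later rows make up. A row lasts 1/12 s, in which the tool goes at most 41.7 mm and 7.16 degrees, less where a joint would pass 70% of its speed; a pose out of reach is approached as far as the arm can. A call with a gripper value outside its range is refused whole. The fingers move at their own pace and stop on an object; the grip force is fixed at half the most. Time passes only in rows, so rows that repeat a pose let the fingers close. It gives the time, the measured TCP pose, the force, the opening and the grip force at its end, in the units of the state.
- readout.state(): the state, without advancing time (a new reading comes with each control period).
- optics.read_camera(name): name is "scene" or "top" or "wrist"; returns the picture (400x640x3 uint8, blue, green, red); there is no depth.
- optics.calibration(name): a dict with "K" (3x3 intrinsics, pixels), "extrinsics" (4x4, takes a point from camera to world coordinates). Camera axes: x right, y down, z forward; pixel columns grow to the right and rows downward; lengths in mm; the calibration is good to about 2 mm. The wrist camera is an equidistant fisheye: a pixel r from the principal point sees the ray r / f radians off the axis. A picture is of the moment at which its call begins: read the wrist's pose just before it. calibration takes no time and is no camera call; for the wrist camera it gives the pose at the moment of the call.
- ctrl.job_done(): hands the job in; it is judged then, once.
Trained networks look in the newest picture that a camera, given by its name, has taken for a name from the list of things; names that differ only in an ending like _2 or _b are one class to them, and where a whole thing is asked for, a point or a joint stands for the part that bears it (a point fixed in the world has none). Each returns a list of dicts, best first, with "confidence" (0 to 1); they miss things now and then, are a little off and sometimes report something else, mostly with a low value. They report only what shows in the picture. A call takes as long as a camera call.
- optics.outline_of(label, camera): "region" (400x640 bool, what is visible of it) and "extent" ([left, top, width, height] in pixels, round what is visible of it).
The state is a dict: "time": time; "qpos": joint angles; "qd": joint speeds; "joint_efforts": joint torques, N m; "tool_pos": TCP position; "tool_rot": TCP orientation; "wrist_force": force on the tool from outside, world axes, zero at the start; "ft_torque": the same for the moment, N m; "gripper_width": opening from 0.0 (shut) to 1.0 (fully open); "grip_force": force on a finger pad.
Only numpy, scipy, OpenCV 4.12 (cv2) and the standard library are available. Lean on these libraries where they do the work, as an engineer would, in place of code of your own. Each camera call takes 0.05 s, during which the arm holds its last target. There are 200 camera calls.

## Task

Lift the parts tote by its handle a hand's breadth clear of the bench and tip it, pick corner (the one with the cut-down rims) lowest, until all three loose hex nuts have slid together into that corner. Finish holding the tote in the air, tilted and still, so that I can pick the nuts out: do not put it down or let go, do not spill a nut, and leave the other things on the bench alone.

Things in the scene. Friction and masses are not known exactly. Their poses are not given: they have to be found in the camera images.
- tote: parts tote: open grey plastic box, 180 mm long (x), 140 mm wide (y), floor and walls 4 mm thick, walls 56 mm high except at the pick corner (+x, +y), 0.2 to 0.4 kg; origin at the centre of its underside
- tote_handle (a point): centre of the tote's carrying handle, 109 mm above the tote's underside, over its middle: a dark rubber bar along the tote's x, 190 mm long, 18 mm wide (y), 22 mm high (z), on a flat post at each end; 42 mm of free space between rims and bar. Axes as the tote's; z points up out of it
- pick_corner (a point): pick corner: the inner corner of the tote's floor at its +x, +y, where both rims are cut down to 32 mm over the last 50 mm; at (86, 66, -105) mm in the frame of tote_handle. Axes as the tote's
- nut0: plain steel hex nut, 24 mm across the flats, 13 mm thick, 33 g, lying loose on the tote's floor; origin at the centre of its underside. Nuts slide easily: on the bare floor at about 13 degrees of tilt, and along a wall into the pick corner (tilted corner first) at about 25
- nut1: plain steel hex nut, 24 mm across the flats, 13 mm thick, 33 g, lying loose on the tote's floor; origin at the centre of its underside. Nuts slide easily: on the bare floor at about 13 degrees of tilt, and along a wall into the pick corner (tilted corner first) at about 25
- nut2: plain steel hex nut, 24 mm across the flats, 13 mm thick, 33 g, lying loose on the tote's floor; origin at the centre of its underside. Nuts slide easily: on the bare floor at about 13 degrees of tilt, and along a wall into the pick corner (tilted corner first) at about 25
- grease: small tin of grease, 67 mm across, 91 mm tall; origin at the centre of its underside; a bystander
- sleeve: pale pipe sleeve, 73 x 73 x 75 mm; origin at the centre of its underside; a bystander
- wrench: flat steel adjustable wrench, 201 x 53 x 13 mm, lying; origin at the centre of its underside; a bystander
- tape: part-used roll of pale tape lying flat, 80 mm across, 18 mm tall; origin at the centre of its underside; a bystander

How it is judged (in metres and radians):
On the way:
1. the tote is lifted off the bench in the gripper (height (world z) of each of pick_corner, tote above 0.03 m and contact force between the fingers and tote above 2 N), for 0.2 s.
At the end, for the whole second after the job is handed in: The gripper holds the tote with the inner pick corner more than 60 mm above the bench; the tote leans at least 15 degrees, with both its x and its y axis dipping at least 6 degrees towards the pick corner; all three nuts lie still in the tote, each with its origin within 75 mm of the pick corner (height (world z) of pick_corner above 0.06 m and contact force between the fingers and tote above 2 N and angle between tote_handle's own z axis and vertical above 0.26 rad and angle between tote_handle's own x axis and vertical above 1.675 rad and angle between tote_handle's own y axis and vertical above 1.675 rad and distance between each of nut0, nut1, nut2 and pick_corner below 0.075 m and linear speed of each of nut0, nut1, nut2 below 0.03 m/s); the arm keeps its last pose, push and grip.
It fails at once if a nut left the tote ((z of nut0 in the frame of tote_handle above -0.045 m or z of nut0 in the frame of tote_handle below -0.115 m) or (z of nut1 in the frame of tote_handle above -0.045 m or z of nut1 in the frame of tote_handle below -0.115 m) or (z of nut2 in the frame of tote_handle above -0.045 m or z of nut2 in the frame of tote_handle below -0.115 m)).
It fails at once if a bystander (grease tin, pipe sleeve, wrench or tape roll) was moved more than 30 mm (distance of any of grease, sleeve, wrench, tape from where it was at the start of the episode above 0.03 m).
It also fails if it takes over 37 s, if anything falls off the work surface, if the arm or the gripper's body presses on something with over 40 N, if the wrist force passes 120 N, or if a joint passes its speed limit or range.

## Working session

There is one attempt and no reset: what is moved stays moved. The work goes in short steps, Python scripts to look and compute and a tool call to move; the robot and the scene stay as the last step left them, time stands still between calls to the robot, and variables do not carry over. Pictures are saved under pics/ and viewed, at most 10 in all, crops included, and the job is handed in when it is done.

Besides the shell and the picture viewer there is one more tool, called after "Call:" by a JSON object that holds its "api" and its "payload", one argument or row to a line. move_arm: Moves the arm, as the interface text tells. Its arguments: {"type":"object","properties":{"motion":{"type":"array","items":{"type":"number"}}},"required":["motion"]}

```bash
mkdir -p pics; ls
cat > h.py <<'E'
import numpy as np,cv2
from station import readout,optics,ctrl
from scipy.spatial.transform import Rotation as R
np.set_printoptions(precision=3,suppress=True)
def plane(cam,uv,z):
    c=optics.calibration(cam);K=np.array(c["K"]);T=np.array(c["extrinsics"])
    d=T[:3,:3]@np.linalg.inv(K)@np.array([uv[0],uv[1],1.]);o=T[:3,3]
    return o+d*(z-o[2])/d[2]
def st():
    s=readout.state();M=R.from_rotvec(s["tool_rot"]).as_matrix()
    print("t",s["time"],"q",np.array(s["qpos"]),"p",np.array(s["tool_pos"]));print(M);print("F",np.array(s["wrist_force"]),"w",s["gripper_width"],s["grip_force"])
E
python3 - <<'E'
from h import *
st()
a=optics.read_camera("top");b=optics.read_camera("scene")
cv2.imwrite("pics/a.png",a);cv2.imwrite("pics/b.png",b)
for n in ["tote","tote_handle","grease","sleeve","wrench","tape"]:
    for o in optics.outline_of(n,"top")[:1]:
        m=o["region"].astype(np.uint8);ys,xs=np.nonzero(m)
        z={"tote_handle":120,"grease":91,"sleeve":75,"tape":18,"tote":56}.get(n,13)
        r=cv2.minAreaRect(np.c_[xs,ys].astype(np.float32));print(n,round(o["confidence"],2),o["extent"],r)
        print(np.array([plane("top",p,z)[:2] for p in cv2.boxPoints(r)]).round(0).tolist())
E
```

```text
pics
t 0.0 q [-1.402  0.259  1.536  0.     1.348 -0.203] p [ 199.74  -511.869  230.46 ]
[[ 0.932  0.363 -0.   ]
 [ 0.363 -0.932  0.002]
 [ 0.    -0.002 -1.   ]]
F [-0.933 -0.097  0.153] w 0.9984030634624322 0.0
tote 0.6 [279.1, 162.5, 73.5, 70.2] ((316.86151123046875, 194.48365783691406), (47.284427642822266, 64.77548217773438), 59.85861587524414)
[[569.0, 122.0], [672.0, -52.0], [543.0, -125.0], [443.0, 49.0]]
tote_handle 0.57 [279.0, 161.9, 73.3, 66.7] ((317.441162109375, 194.23526000976562), (46.819114685058594, 64.31196594238281), 59.036251068115234)
[[559.0, 115.0], [658.0, -49.0], [537.0, -120.0], [439.0, 44.0]]
grease 0.71 [211.0, 238.9, 25.9, 24.9] ((224.5, 250.5), (25.0, 25.0), 90.0)
[[421.0, 312.0], [421.0, 238.0], [347.0, 236.0], [347.0, 310.0]]
sleeve 0.6 [414.1, 165.2, 21.4, 20.6] ((424.4264221191406, 175.96954345703125), (19.094207763671875, 21.659103393554688), 85.91438293457031)
[[638.0, -298.0], [642.0, -365.0], [583.0, -367.0], [578.0, -300.0]]
wrench 0.81 [415.2, 223.4, 30.3, 56.3] ((434.0148010253906, 251.92686462402344), (15.811375617980957, 58.44526290893555), 34.6241569519043)
[[318.0, -295.0], [468.0, -405.0], [440.0, -445.0], [290.0, -335.0]]
tape 0.66 [212.1, 237.9, 27.4, 25.8] ((225.00003051757812, 250.50003051757812), (24.748737335205078, 24.748737335205078), 45.0)
[[386.0, 340.0], [440.0, 287.0], [386.0, 231.0], [332.0, 284.0]]
```

View pics/a.png

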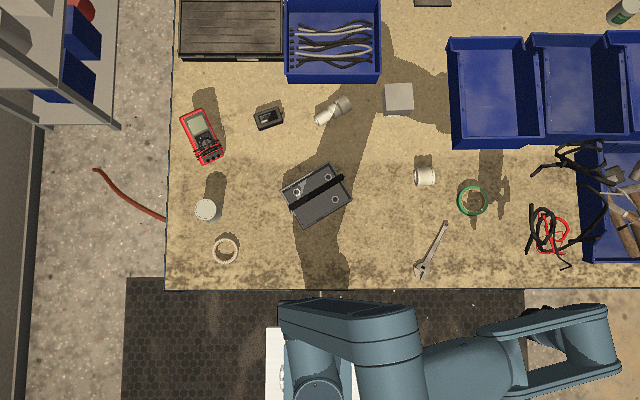

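View pics/b.png

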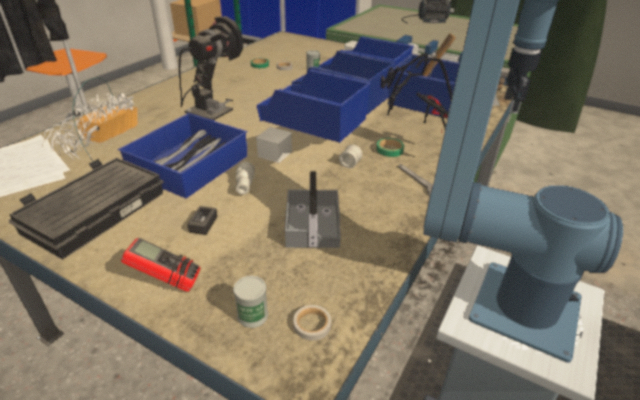

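Run:
```python
from h import *
a=cv2.imread("pics/a.png")[150:240,265:365];b=cv2.imread("pics/b.png")[165:255,270:355]
a=cv2.resize(a,(400,360),interpolation=2);b=cv2.resize(b,(380,360),interpolation=2)
cv2.imwrite("pics/c.png",np.hstack([a,b]))
for p in [(283,210),(345,178)]: print(plane("top",p,120))
print(optics.calibration("top")["extrinsics"],optics.calibration("wrist"))
```

```text
[501.082  99.332 120.   ]
[596.347 -84.52  120.   ]
[[  -0.005   -0.991    0.134  348.194]
 [  -1.       0.003   -0.016   11.055]
 [   0.015   -0.134   -0.991 1521.521]
 [   0.       0.       0.       1.   ]] {'K': array([[309.707,   0.   , 324.081],
       [  0.   , 309.707, 205.504],
       [  0.   ,   0.   ,   1.   ]]), 'extrinsics': array([[   0.363,   -0.891,   -0.271,  268.996],
       [  -0.932,   -0.348,   -0.105, -484.524],
       [  -0.001,    0.291,   -0.957,  372.331],
       [   0.   ,    0.   ,    0.   ,    1.   ]])}
```

View pics/c.png

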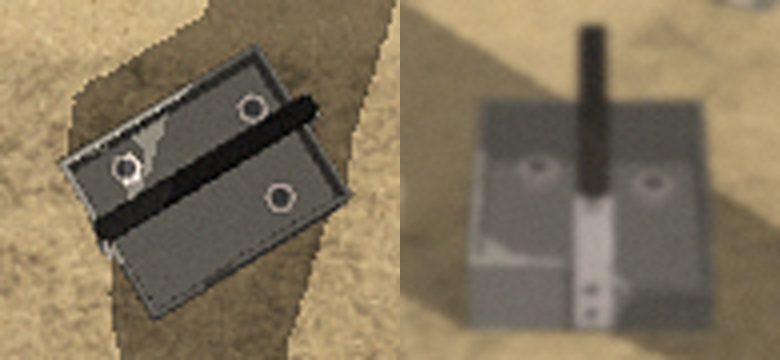

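Call:
{"api": "move_arm", "payload": {
  "motion": [0.085,0,0,-0.04,0,0.085,0,0,-0.08,0,0.085,0,0,-0.12,0,0.085,0,0,-0.16,0,0.085,0,0,-0.2,0,0.085,0,0,-0.24,0,0.085,0,0,-0.28,0,0.085,0,0,-0.32,0]
}}

```text
time: 1.07
tool_pos: [199.7, -511.6, 553.6]
tool_rot: [3.086, 0.581, -0.0]
wrist_force: [-0.4, -1.4, 0.3]
gripper_width: 0.997
grip_force: 0.0
```

Call:
{"api": "move_arm", "payload": {
  "motion": [0.085,0,0,-0.04,0,0.085,0,0,-0.08,0,0.085,0,0,-0.12,0,0.085,0,0,-0.16,0,0.085,0,0,-0.2,0,0.085,0,0,-0.24,0,0.085,0,0,-0.28,0,0.085,0,0,-0.32,0]
}}

```text
time: 1.73
tool_pos: [144.0, -365.0, 738.7]
tool_rot: [-3.066, -0.576, -0.017]
wrist_force: [0.5, -0.1, 0.9]
gripper_width: 0.995
grip_force: 0.0
```

```bash
python3 -c "
from h import *
st()"
```

```text
t 1.7333 q [-1.49   0.269  0.187  0.021  2.708 -0.272] p [ 143.99  -364.993  738.686]
[[ 0.932  0.363  0.007]
 [ 0.363 -0.931  0.023]
 [ 0.015 -0.019 -1.   ]]
F [ 0.47  -0.067  0.937] w 0.9950244864606967 0.0
```

Call:
{"api": "move_arm", "payload": {
  "motion": [0.085,0,0.3,-0.6,0,0.085,0,0.6,-0.6,0,0.085,0,0.6,-0.6,0,0.085,0,0.6,-0.6,0,0.085,0,0.6,-0.6,0,0.085,0,0.6,-0.6,0]
}}

```text
time: 2.23
tool_pos: [145.6, -374.3, 731.9]
tool_rot: [-3.049, -0.574, -0.031]
wrist_force: [0.6, -0.2, -0.4]
gripper_width: 0.996
grip_force: 0.0
```

```bash
python3 -c "
from h import *
st()"
```

```text
t 2.2333 q [-1.494  0.286  0.188  0.038  2.708 -0.261] p [ 145.585 -374.325  731.901]
[[ 0.931  0.364  0.013]
 [ 0.363 -0.931  0.042]
 [ 0.027 -0.035 -0.999]]
F [ 0.605 -0.154 -0.352] w 0.9962180423913801 0.0
```

Call:
{"api": "move_arm", "payload": {
  "motion": [0.085,0,-0.3,-0.3,0,0.085,0,-0.3,-0.3,0,0.085,0,-0.3,-0.3,0]
}}

```text
time: 2.48
tool_pos: [132.6, -343.5, 756.2]
tool_rot: [3.062, 0.576, 0.01]
wrist_force: [-0.4, 0.7, 0.6]
gripper_width: 0.994
grip_force: 0.0
```

```bash
python3 -c "
from h import *
st()"
```

```text
t 2.4833 q [-1.518  0.221  0.187  0.023  2.709 -0.298] p [ 132.591 -343.48   756.159]
[[ 0.932  0.363  0.011]
 [ 0.363 -0.931 -0.024]
 [ 0.001  0.027 -1.   ]]
F [-0.379  0.655  0.627] w 0.9942510406092465 0.0
```

```bash
cat >> h.py <<'E'
def to(p,az=None):
    s=readout.state();M=R.from_rotvec(s["tool_rot"]).as_matrix()
    d=M.T@(np.array(p)-s["tool_pos"])/1000
    t=None
    if az is not None:
        t=np.arctan2(M[1,1],M[0,1])-np.radians(az)
        t=(t+np.pi)%(2*np.pi)-np.pi
    print("shift",d,"turn",t)
E
python3 -c "
from h import *
to([549,7,250],27.4)"
```

```text
shift [ 0.515 -0.189  0.502] turn -1.677386347595129
```

Call:
{"api": "move_arm", "payload": {
  "motion": [0.085,0.515,-0.189,0.502,-1.68,0.085,0.515,-0.189,0.502,-1.68,0.085,0.515,-0.189,0.502,-1.68,0.085,0.515,-0.189,0.502,-1.68,0.085,0.515,-0.189,0.502,-1.68,0.085,0.515,-0.189,0.502,-1.68,0.085,0.515,-0.189,0.502,-1.68,0.085,0.515,-0.189,0.502,-1.68]
}}

```text
time: 3.15
tool_pos: [310.2, -195.2, 541.2]
tool_rot: [2.458, 1.916, -0.006]
wrist_force: [0.5, -1.1, 0.2]
gripper_width: 0.994
grip_force: 0.0
```

```bash
python3 -c "
from h import *
st()
to([549,7,250],27.4)"
```

```text
t 3.15 q [-0.864 -0.121  1.212 -0.006  2.025 -0.62 ] p [ 310.166 -195.182  541.235]
[[ 0.244  0.97   0.012]
 [ 0.97  -0.244 -0.022]
 [-0.019  0.017 -1.   ]]
F [ 0.516 -1.136  0.198] w 0.9939995543469764 0.0
shift [0.26  0.177 0.29 ] turn -0.7245789670789877
```

Call:
{"api": "move_arm", "payload": {
  "motion": [0.085,0.26,0.177,0.29,-0.725,0.085,0.26,0.177,0.29,-0.725,0.085,0.26,0.177,0.29,-0.725,0.085,0.26,0.177,0.29,-0.725,0.085,0.26,0.177,0.29,-0.725,0.085,0.26,0.177,0.29,-0.725,0.085,0.26,0.177,0.29,-0.725,0.085,0.26,0.177,0.29,-0.725]
}}

```text
time: 3.82
tool_pos: [497.2, -38.5, 314.1]
tool_rot: [1.627, 2.662, -0.018]
wrist_force: [0.5, -0.6, 0.2]
gripper_width: 0.995
grip_force: 0.0
```

```bash
python3 -c "
from h import *
st()
to([549,7,250],27.4)"
```

```text
t 3.8167 q [-0.289  0.112  1.517 -0.017  1.495 -0.761] p [497.216 -38.507 314.062]
[[-0.456  0.89   0.012]
 [ 0.89   0.456 -0.021]
 [-0.025  0.001 -1.   ]]
F [ 0.488 -0.577  0.209] w 0.9948884564275474 0.0
shift [0.018 0.067 0.064] turn -0.004886174106847108
```

Call:
{"api": "move_arm", "payload": {
  "motion": [0.085,0.018,0.067,0.064,0,0.085,0.018,0.067,0.064,0,0.085,0.018,0.067,0.064,0,0.085,0.018,0.067,0.064,0]
}}

```text
time: 4.15
tool_pos: [548.1, 7.0, 247.4]
tool_rot: [1.628, 2.669, -0.021]
wrist_force: [0.2, 0.3, -0.1]
gripper_width: 0.994
grip_force: 0.0
```

Run:
```python
from h import *
st()
c=optics.calibration("wrist");a=optics.read_camera("wrist");cv2.imwrite("pics/w.png",a)
K=np.array(c["K"]);T=np.array(c["extrinsics"]);np.savez("w.npz",K=K,T=T)
for p,n in [((600,-91,109),"A"),((502,99,109),"B"),((549,7,109),"C"),((451,53,4),"pick?"),((647,-39,4),"opp?")]:
    d=T[:3,:3].T@(np.array(p,float)-T[:3,3]);th=np.arccos(d[2]/np.linalg.norm(d));e=d[:2]/np.hypot(*d[:2])
    print(n,K[:2,2]+K[0,0]*th*e)
```

```text
t 4.15 q [-0.179  0.242  1.518 -0.019  1.373 -0.65 ] p [548.079   6.975 247.384]
[[-0.457  0.889  0.005]
 [ 0.889  0.457 -0.019]
 [-0.02  -0.004 -1.   ]]
F [ 0.191  0.326 -0.088] w 0.9936690313878994 0.0
A [325.353 292.756]
B [325.356  80.147]
C [324.975 192.967]
pick? [271.231 102.997]
opp? [373.846 233.202]
```

View pics/w.png

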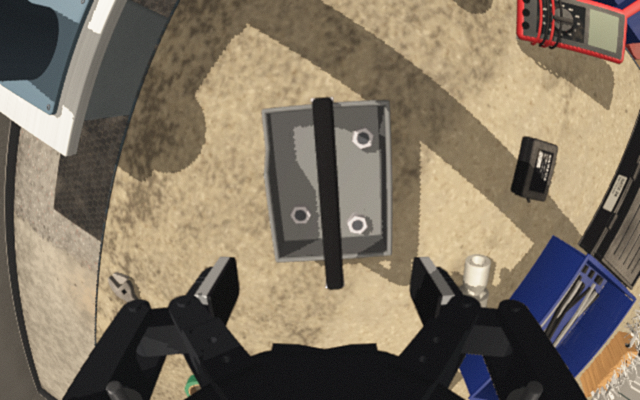

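Run:
```python
from h import *
a=cv2.imread("pics/w.png")[85:295,245:405];cv2.imwrite("pics/w2.png",cv2.resize(a,None,fx=2.8,fy=2.8,interpolation=2))
w=np.load("w.npz");K,T=w["K"],w["T"]
def bp(u,z):
    v=np.array(u)-K[:2,2];r=np.hypot(*v);th=r/K[0,0];d=T[:3,:3]@np.r_[np.sin(th)*v/r,np.cos(th)];return T[:3,3]+d*(z-T[2,3])/d[2]
A=bp((322.5,99),120);B=bp((335,287),120);print(A,B,(A+B)/2,np.hypot(*(A-B)[:2]),np.degrees(np.arctan2(*(A-B)[1::-1])))
for u in [(263,109),(387,102),(392,258),(276,260)]: print(bp(u,56))
```

```text
[507.78   82.496 120.   ] [602.032 -73.538 120.   ] [554.906   4.479 120.   ] 182.29161969695494 121.13383877651539
[454.25   46.586  56.   ]
[568.073 113.741  56.   ]
[666.102 -41.622  56.   ]
[ 541.456 -108.537   56.   ]
```

View pics/w2.png

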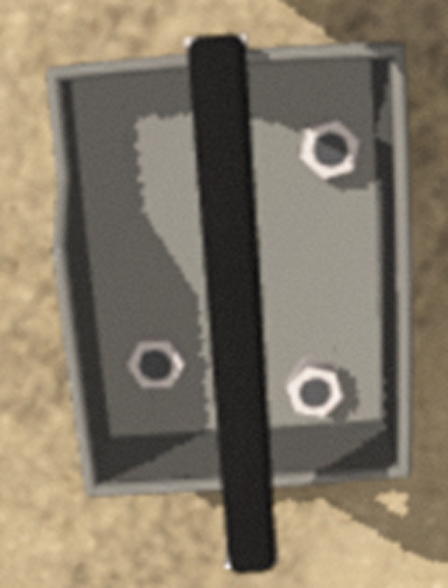

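```bash
python3 -c "
from h import *
to([556,3,90],30.7)"
```

```text
shift [-0.002  0.006  0.16 ] turn -0.06157311752341421
```

Call:
{"api": "move_arm", "payload": {
  "motion": [0.085,-0.002,0.006,0.04,-0.062,0.085,-0.002,0.006,0.08,-0.062,0.085,-0.002,0.006,0.12,-0.062,0.085,-0.002,0.006,0.145,-0.062,0.085,-0.002,0.006,0.159,-0.062,0.085,-0.002,0.006,0.159,-0.062]
}}

```text
time: 4.7
tool_pos: [554.7, 1.6, 90.4]
tool_rot: [1.55, 2.713, -0.022]
wrist_force: [0.0, -0.3, -0.7]
gripper_width: 0.997
grip_force: 0.0
```

Call:
{"api": "move_arm", "payload": {
  "motion": [0.0,0,0,0,0,0.0,0,0,0,0,0.0,0,0,0,0,0.0,0,0,0,0,0.0,0,0,0,0,0.0,0,0,0,0,0.0,0,0,0,0,0.0,0,0,0,0]
}}

```text
time: 5.37
tool_pos: [556.7, 2.7, 92.5]
tool_rot: [1.546, 2.711, -0.02]
wrist_force: [-3.2, -1.2, 6.8]
gripper_width: 0.198
grip_force: 63.5
```

```bash
python3 -c "
from h import *
st()"
```

```text
t 5.3667 q [-0.183  0.394  1.71  -0.022  1.022 -0.706] p [556.667   2.702  92.521]
[[-0.509  0.861  0.012]
 [ 0.86   0.509 -0.021]
 [-0.024 -0.001 -1.   ]]
F [-3.174 -1.209  6.77 ] w 0.19840773140448037 63.45466732978821
```

Call:
{"api": "move_arm", "payload": {
  "motion": [0.0,0,0,-0.01,0,0.0,0,0,-0.03,0,0.0,0,0,-0.06,0,0.0,0,0,-0.095,0,0.0,0,0,-0.13,0,0.0,0,0,-0.165,0,0.0,0,0,-0.2,0,0.0,0,0,-0.235,0]
}}

```text
time: 6.03
tool_pos: [553.0, 8.3, 327.9]
tool_rot: [1.546, 2.714, -0.02]
wrist_force: [0.1, 1.1, -4.9]
gripper_width: 0.196
grip_force: 61.9
```

```bash
python3 -c "
from h import *
st();to([400,22,715])"
```

```text
t 6.0333 q [-0.175  0.213  1.362 -0.018  1.554 -0.709] p [552.951   8.284 327.869]
[[-0.51   0.86   0.009]
 [ 0.86   0.51  -0.02 ]
 [-0.022 -0.002 -1.   ]]
F [ 0.143  1.09  -4.899] w 0.19613279408885717 61.851714849472046
shift [ 0.081 -0.125 -0.389] turn None
```

Call:
{"api": "move_arm", "payload": {
  "motion": [0.0,0.005,-0.008,-0.03,0,0.0,0.013,-0.02,-0.065,0,0.0,0.021,-0.033,-0.1,0,0.0,0.029,-0.045,-0.135,0,0.0,0.037,-0.057,-0.17,0,0.0,0.044,-0.069,-0.205,0,0.0,0.051,-0.079,-0.24,0,0.0,0.058,-0.089,-0.275,0]
}}

```text
time: 6.7
tool_pos: [443.1, 18.6, 601.8]
tool_rot: [1.546, 2.713, -0.02]
wrist_force: [2.3, -0.2, -3.5]
gripper_width: 0.2
grip_force: 61.9
```

Call:
{"api": "move_arm", "payload": {
  "motion": [0.0,0.005,-0.008,-0.025,0,0.0,0.01,-0.016,-0.05,0,0.0,0.015,-0.023,-0.075,0,0.0,0.02,-0.03,-0.1,0,0.0,0.023,-0.036,-0.115,0]
}}

```text
time: 7.12
tool_pos: [399.0, 22.6, 717.0]
tool_rot: [1.544, 2.711, -0.018]
wrist_force: [0.8, -0.4, -4.5]
gripper_width: 0.194
grip_force: 61.9
```

```bash
python3 -c "
from h import *
st()"
```

```text
t 7.1167 q [-0.208  0.181  0.397 -0.032  2.546 -0.77 ] p [398.951  22.571 716.983]
[[-0.51   0.86   0.013]
 [ 0.86   0.51  -0.021]
 [-0.025  0.001 -1.   ]]
F [ 0.761 -0.448 -4.463] w 0.19444155585701622 61.864625215530396
```

Call:
{"api": "move_arm", "payload": {
  "motion": [0.0,0.2,-0.22,-0.3,0,0.0,0.2,-0.22,-0.3,0,0.0,0.2,-0.22,-0.3,0,0.0,0.2,-0.22,-0.3,0]
}}

```text
time: 7.45
tool_pos: [334.3, 50.9, 772.9]
tool_rot: [1.517, 2.661, -0.002]
wrist_force: [-1.0, 0.0, -4.9]
gripper_width: 0.203
grip_force: 62.8
```

```bash
python3 -c "
from h import *
st()"
```

```text
t 7.45 q [-0.15   0.172  0.187 -0.071  2.709 -0.75 ] p [334.287  50.854 772.857]
[[-0.507  0.859  0.068]
 [ 0.859  0.51  -0.04 ]
 [-0.069  0.038 -0.997]]
F [-1.003  0.037 -4.942] w 0.20281573239163064 62.81903386116028
```

Call:
{"api": "move_arm", "payload": {
  "motion": [0.0,0.2,-0.22,-0.3,0,0.0,0.2,-0.22,-0.3,0,0.0,0.2,-0.22,-0.3,0,0.0,0.2,-0.22,-0.3,0]
}}

```text
time: 7.78
tool_pos: [289.7, 88.8, 791.2]
tool_rot: [1.484, 2.608, 0.021]
wrist_force: [0.6, -0.3, -5.3]
gripper_width: 0.2
grip_force: 62.8
```

```bash
python3 -c "
from h import *
st()"
```

```text
t 7.7833 q [-0.008  0.113  0.187 -0.134  2.709 -0.669] p [289.66   88.777 791.178]
[[-0.503  0.854  0.128]
 [ 0.856  0.513 -0.057]
 [-0.114  0.081 -0.99 ]]
F [ 0.6   -0.25  -5.332] w 0.19971406263126779 62.80679225921631
```

Call:
{"api": "move_arm", "payload": {
  "motion": [0.0,0.11,-0.28,-0.3,0,0.0,0.11,-0.28,-0.3,0,0.0,0.11,-0.28,-0.3,0,0.0,0.11,-0.28,-0.3,0]
}}

```text
time: 8.12
tool_pos: [243.4, 98.1, 808.7]
tool_rot: [1.452, 2.551, 0.041]
wrist_force: [0.4, 0.8, -5.0]
gripper_width: 0.197
grip_force: 62.9
```

```bash
python3 -c "
from h import *
st()"
```

```text
t 8.1167 q [ 0.081  0.05   0.187 -0.222  2.709 -0.666] p [243.387  98.098 808.688]
[[-0.495  0.848  0.191]
 [ 0.853  0.516 -0.077]
 [-0.164  0.125 -0.979]]
F [ 0.409  0.783 -4.999] w 0.19738250963928167 62.85920977592468
```

Call:
{"api": "move_arm", "payload": {
  "motion": [0.0,0.11,-0.28,-0.3,0,0.0,0.11,-0.28,-0.3,0,0.0,0.11,-0.28,-0.3,0,0.0,0.11,-0.28,-0.3,0]
}}

```text
time: 8.45
tool_pos: [182.1, 115.4, 822.9]
tool_rot: [1.419, 2.494, 0.064]
wrist_force: [-0.9, -0.5, -4.5]
gripper_width: 0.198
grip_force: 62.9
```

```bash
python3 -c "
from h import *
st();a=optics.read_camera('scene');cv2.imwrite('pics/s.png',cv2.resize(a[:,200:],None,fx=1.4,fy=1.4))"
```

```text
t 8.45 q [ 0.331 -0.003  0.187 -0.422  2.709 -0.611] p [182.128 115.397 822.907]
[[-0.483  0.838  0.254]
 [ 0.85   0.519 -0.094]
 [-0.211  0.171 -0.962]]
F [-0.885 -0.5   -4.514] w 0.19785001564375757 62.85974979400635
```

View pics/s.png

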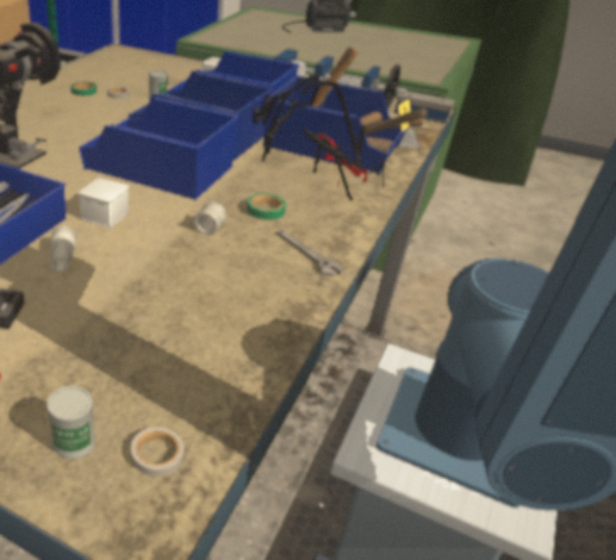

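```bash
python3 -c "
from h import *
to([350,30,740])"
```

```text
shift [-0.137  0.083  0.132] turn None
```

Call:
{"api": "move_arm", "payload": {
  "motion": [0.0,-0.015,0.009,0.015,0,0.0,-0.035,0.021,0.035,0,0.0,-0.06,0.036,0.058,0,0.0,-0.085,0.051,0.082,0,0.0,-0.11,0.066,0.105,0,0.0,-0.128,0.077,0.123,0,0.0,-0.137,0.083,0.132,0]
}}

```text
time: 9.08
tool_pos: [356.6, 28.4, 734.5]
tool_rot: [1.426, 2.501, 0.056]
wrist_force: [0.5, -0.3, -5.8]
gripper_width: 0.2
grip_force: 62.8
```

```bash
python3 -c "
from h import *
st()"
```

```text
t 9.0833 q [-0.186 -0.06   0.648 -0.064  2.292 -0.769] p [356.633  28.374 734.451]
[[-0.484  0.84   0.244]
 [ 0.851  0.517 -0.095]
 [-0.206  0.162 -0.965]]
F [ 0.468 -0.308 -5.828] w 0.20039046071236266 62.79937148094177
```

Call:
{"api": "move_arm", "payload": {
  "motion": [0.0,0.075,-0.138,-0.4,0,0.0,0.075,-0.138,-0.4,0,0.0,0.075,-0.138,-0.4,0,0.0,0.075,-0.138,-0.4,0,0.0,0.075,-0.138,-0.4,0,0.0,0.075,-0.138,-0.4,0]
}}

```text
time: 9.58
tool_pos: [206.0, 45.3, 832.4]
tool_rot: [1.408, 2.463, 0.057]
wrist_force: [-0.6, 0.5, -3.9]
gripper_width: 0.2
grip_force: 63.8
```

```bash
python3 -c "
from h import *
st();to([350,30,740])"
```

```text
t 9.5833 q [-0.263 -0.061  0.187 -0.091  2.709 -0.884] p [206.043  45.269 832.394]
[[-0.473  0.836  0.28 ]
 [ 0.848  0.518 -0.115]
 [-0.241  0.183 -0.953]]
F [-0.574  0.494 -3.886] w 0.20036931678671785 63.8025176525116
shift [-0.059  0.096  0.13 ] turn None
```

Call:
{"api": "move_arm", "payload": {
  "motion": [0.0,0.16,-0.17,-0.28,0,0.0,0.16,-0.17,-0.28,0,0.0,0.16,-0.17,-0.28,0]
}}

```text
time: 9.83
tool_pos: [151.9, 76.7, 836.7]
tool_rot: [1.392, 2.438, 0.059]
wrist_force: [-0.2, 0.9, -5.7]
gripper_width: 0.194
grip_force: 63.8
```

```bash
python3 -c "
from h import *
st()"
```

```text
t 9.8333 q [ 0.194 -0.076  0.187 -0.452  2.709 -0.781] p [151.861  76.673 836.716]
[[-0.467  0.83   0.304]
 [ 0.844  0.521 -0.127]
 [-0.264  0.197 -0.944]]
F [-0.222  0.885 -5.682] w 0.19449427254144713 63.793920278549194
```

Call:
{"api": "move_arm", "payload": {
  "motion": [0.0,0.16,-0.17,-0.28,0,0.0,0.16,-0.17,-0.28,0,0.0,0.16,-0.17,-0.28,0]
}}

```text
time: 10.08
tool_pos: [111.8, 91.5, 837.8]
tool_rot: [1.38, 2.425, 0.068]
wrist_force: [0.8, -0.4, -5.0]
gripper_width: 0.197
grip_force: 63.8
```

```bash
python3 -c "
from h import *
st();to([350,30,740])"
```

```text
t 10.0833 q [ 0.646 -0.061  0.187 -0.787  2.709 -0.657] p [111.842  91.47  837.84 ]
[[-0.465  0.825  0.322]
 [ 0.841  0.525 -0.129]
 [-0.275  0.211 -0.938]]
F [ 0.76  -0.375 -4.998] w 0.19665144036166998 63.79049062728882
shift [-0.136  0.143  0.176] turn None
```

Call:
{"api": "move_arm", "payload": {
  "motion": [0.0,-0.136,0.143,0.176,0,0.0,-0.136,0.143,0.176,0,0.0,-0.136,0.143,0.176,0,0.0,-0.08,0.085,0.105,0,0.0,-0.1,0.105,0.13,0,0.0,-0.115,0.12,0.148,0,0.0,-0.126,0.132,0.163,0,0.0,-0.136,0.143,0.176,0]
}}

```text
time: 10.75
tool_pos: [352.3, 29.2, 738.7]
tool_rot: [1.382, 2.426, 0.064]
wrist_force: [-0.2, 0.0, -5.2]
gripper_width: 0.207
grip_force: 63.8
```

```bash
cat >> h.py <<'E'
def nuts(save=None):
    c=optics.calibration("wrist");s=readout.state();M=R.from_rotvec(s["tool_rot"]).as_matrix();p=np.array(s["tool_pos"])
    a=optics.read_camera("wrist")
    if save: cv2.imwrite(save,a)
    K=np.array(c["K"]);T=np.array(c["extrinsics"]);Rt=M.T@T[:3,:3];o=M.T@(T[:3,3]-p)
    for l in optics.outline_of("nut0","wrist"):
        x,y,w,h=l["extent"];v=np.array([x+w/2,y+h/2])-K[:2,2];r=np.hypot(*v);th=r/K[0,0]
        d=Rt@np.r_[np.sin(th)*v/r,np.cos(th)];q=o+d*((82-o[2])/d[2])
        print(round(l["confidence"],2),l["extent"],"tote xy",q[0],-q[1],"dist",np.hypot(q[0]-86,-q[1]-66))
E
python3 -c "
from h import *
st();nuts('pics/n.png')"
```

```text
t 10.75 q [-0.152 -0.119  0.715 -0.1    2.201 -0.76 ] p [352.289  29.245 738.679]
[[-0.465  0.826  0.319]
 [ 0.842  0.524 -0.131]
 [-0.275  0.208 -0.939]]
F [-0.219  0.037 -5.173] w 0.206637160251873 63.75666618347168
0.65 [234.4, 131.6, 38.5, 34.8] tote xy 50.822702934772764 51.36874548503039 dist 38.098764251574664
0.63 [270.4, 90.4, 31.7, 37.8] tote xy 79.16790460552532 26.659780062354045 dist 39.929067510042834
0.61 [233.5, 97.2, 33.3, 37.0] tote xy 75.45238080858466 53.22494157417865 dist 16.566664974890454
```

View pics/n.png

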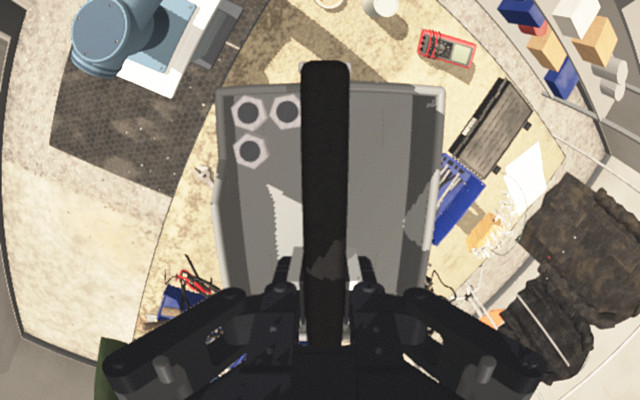

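```bash
python3 -c "
from h import *
to([500,10,240])
M=R.from_rotvec(readout.state()['tool_rot']).as_matrix()
print(M.T@np.array([.074,-.01,-.25]),M.T@np.array([.074,-.01,-.249]))"
```

```text
shift [0.05  0.011 0.513] turn None
[0.024 0.006 0.26 ] [0.024 0.006 0.259]
```

Call:
{"api": "move_arm", "payload": {
  "motion": [0.0,0.001,0.0,0.01,0,0.0,0.003,0.001,0.03,0,0.0,0.006,0.001,0.06,0,0.0,0.009,0.002,0.09,0,0.0,0.012,0.003,0.12,0,0.0,0.015,0.003,0.15,0,0.0,0.017,0.004,0.18,0,0.0,0.02,0.005,0.21,0]
}}

```text
time: 11.52
tool_pos: [412.8, 22.3, 537.4]
tool_rot: [1.379, 2.426, 0.064]
wrist_force: [0.8, 0.3, -4.5]
gripper_width: 0.197
grip_force: 63.6
```

Call:
{"api": "move_arm", "payload": {
  "motion": [0.0,0.003,0.001,0.03,0,0.0,0.006,0.001,0.06,0,0.0,0.009,0.002,0.09,0,0.0,0.012,0.003,0.12,0,0.0,0.015,0.003,0.15,0,0.0,0.017,0.004,0.18,0,0.0,0.019,0.004,0.2,0,0.0,0.02,0.005,0.215,0]
}}

```text
time: 12.18
tool_pos: [475.9, 13.7, 329.5]
tool_rot: [1.381, 2.43, 0.062]
wrist_force: [0.5, -1.2, -4.5]
gripper_width: 0.199
grip_force: 63.5
```

Call:
{"api": "move_arm", "payload": {
  "motion": [0.0,0.001,0.0,0.015,0,0.0,0.003,0.001,0.03,0,0.0,0.005,0.001,0.045,0,0.0,0.006,0.001,0.055,0,0.0,0.006,0.001,0.06,0,0.0,0.006,0.001,0.06,0,0.0,0.006,0.001,0.06,0]
}}

```text
time: 12.77
tool_pos: [494.7, 10.8, 274.7]
tool_rot: [1.38, 2.426, 0.064]
wrist_force: [-0.0, -0.5, -4.7]
gripper_width: 0.198
grip_force: 63.5
```

```bash
python3 -c "
from h import *
st();nuts('pics/n2.png')
for i in range(6): optics.read_camera('top')
st()"
```

```text
t 12.7667 q [-0.143 -0.065  1.846 -0.099  1.019 -0.642] p [494.663  10.752 274.669]
[[-0.465  0.825  0.32 ]
 [ 0.841  0.525 -0.131]
 [-0.276  0.208 -0.938]]
F [-0.021 -0.546 -4.678] w 0.19845695727974538 63.525742292404175
0.92 [233.3, 97.4, 35.2, 38.3] tote xy 74.80554721196565 52.681731587427024 dist 17.398047210329935
0.8 [269.1, 91.9, 31.4, 37.0] tote xy 78.4010694132174 27.716613184479687 dist 39.03026328542372
0.78 [233.6, 131.3, 36.7, 35.1] tote xy 50.97156271290335 52.659748312498756 dist 37.48271246670847
t 13.1667 q [-0.143 -0.065  1.847 -0.099  1.018 -0.642] p [494.619  10.602 274.455]
[[-0.465  0.825  0.321]
 [ 0.841  0.525 -0.131]
 [-0.277  0.209 -0.938]]
F [-0.681  0.513 -5.209] w 0.19777146816961255 63.52678298950195
```

View pics/n2.png

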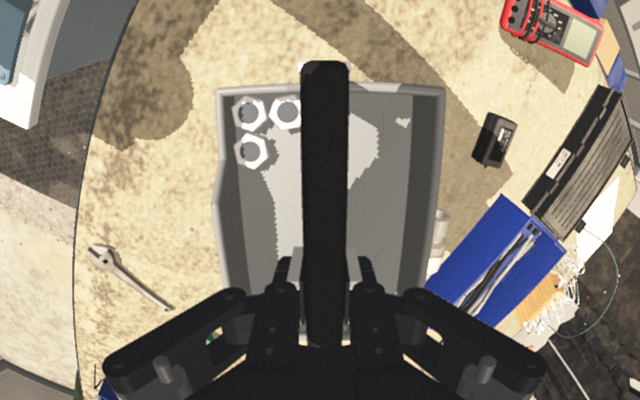

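The nuts sit packed in the pick corner, at pixels (251,116), (285,110) and (252,149). The tote is tilted about 20°, its pick corner is about 150 mm above the bench, and it is still.

```bash
python3 -c "
from h import *
print(ctrl.job_done())"
```

```text
the job is handed in; nothing more can be done
None
```

I've handed the job in: the arm is holding the tote still by its handle, tilted about 20° with the pick corner lowest and about 150 mm above the bench. All three nuts are within about 40 mm of that corner, nothing spilled, and the other items were not touched; the hand-in returned no verdict.

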